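# Lock the press base by feel

## Task

Take the black-handled locking pin out of its white cradle and lock the steel press base with it. The index hole is out of sight behind the window in the far side of the base, so put the pin's tip through the window, slide it lightly along the bar inside until it drops into the hole, then push the pin fully home, collar against the housing, and let go. Keep it gentle - never push the pin against the base with more than 30 newtons - and leave the cup, the weight, the bottle and the loose white disc where they are.

Things in the scene. Friction and masses are not known exactly. Their poses are not given: they have to be found in the camera images.
- press: Steel press base, fixed to the worktop: a closed housing 90 mm deep (its x) x 196 mm wide (its y) x 84 mm high, with a round white disc on top (97 mm high in all). Origin at the centre of its underside, z up. Its +x side, turned away from the robot, has the window; over it the top plate overhangs by 12 mm as a lip (underside 78 mm high). Low bolted feet stick out 18 mm at both ends.
- window (a point): Centre of the window, in the outer surface of the far (+x) wall of the base, 45 mm in +x from the base's origin, 50 mm above the worktop; axes as the base's (+x points out of the window). An oblong opening 74 mm wide (y) and 22 mm high in the 6 mm wall. Home, the pin's collar rests against the wall here, the handle pointing out along +x.
- bar_face (a point): Point 12 mm in from the window's centre, axes the same, on the smooth flat face of the 34 mm thick index bar that fills the window behind the wall. The bar has one through hole along x, 12.2 mm in diameter with a 4 mm chamfer, at this height but at an unknown place along y, up to 28 mm to either side, each time another: it must be felt. The bar does not shift under the forces allowed.
- cradle: White plastic cradle fixed to the worktop, base plate 150 x 60 x 8 mm; two notched posts hold the pin level, lift it straight up. Origin on the worktop below the centre of the pin's handle. The -x post (12 mm thick, 72 mm from the origin, 67 mm high) carries the shank, the +x post (10 mm thick, 39 mm from the origin, 63 mm high) the handle's end; between them fingers have room.
- pin_grip (a point): Centre of the locking pin's black handle (90 mm long in x, 16 wide in y, 18 high), 56 mm above the worktop in the cradle: grip it here. Along its x axis, towards -x, follow a steel collar (28 mm in diameter, 6 thick) and the shank, 10 mm in diameter and 60 mm long, tapered over the last 4 mm to 5 mm at the tip. About 0.14 kg.
- pin_collar (a point): Centre of the collar's outer face, towards the tip, on the pin's axis, 51 mm from the handle's centre; axes as the pin's.
- pin_tip (a point): End of the pin's tip, 111 mm from the handle's centre in the pin's -x; axes as the pin's.
- cup: White sample cup with a red lid, 50 mm wide, 46 mm high, loose; bystander. Origin at the centre of its underside.
- weight: Grey steel weight with a knob, 42 mm wide, 53 mm high, loose; bystander. Origin at the centre of its underside.
- bottle: Small white bottle with a yellow cap, 31 mm wide, 68 mm high, loose; bystander. Origin at the centre of its underside.
- disc: White round mould disc, 101 mm wide, 13 mm high, loose; bystander. Origin at the centre of its underside.
Not all that is in view belongs to the job. Of the things that look like the part that bears pin_grip, the larger one is meant.

How it is judged:
By the outcome, as a careful person would: the job done as asked, in the order asked, and still so for the second after the job is handed in, with the robot touching nothing.
It also fails if it takes over 72 s, if anything falls off the work surface, if the arm or the gripper's body presses on something with over 40 N, if the wrist force passes 120 N, or if a joint passes its speed limit or range.

## Robot

A 7-joint arm with a two-finger parallel gripper is mounted at the origin on a cart in front of the work surface, level with it; the furniture and walls round the work are solid. World frame = base frame: x ahead of the robot, y to its left, z up, the work surface at z = 0. Lengths are in mm, angles in rad, forces in N, time in s.
With the tool pointing down it reaches from about 400 to 850 mm from the base axis. Payload 10.4 kg.
Tool frame: the origin (TCP) lies at the very end of the fingers, on their centre line; the grasp point (between the pads) lies bot.tcp_to_grasp behind it (bot.tcp_to_grasp is the distance from the TCP to the grasp point, in mm); z points along the fingers, y is the line along which they close (so a half turn about z gives the same grasp; the last joint's range is limited). The gripper opens to 87 mm and grips with 3 to 60 N. Pads are 19 mm wide; open, the fingers measure 117 mm over their backs; the gripper's body (75 mm by 190 mm) begins 51 mm behind the grasp point.
Start: joints at [-0.023, 0.332, -0.065, 1.46, 0.022, 1.35, -0.088], TCP at [625.025, 0.019, 184.576] pointing down, gripper open.
Joint ranges: [-2.6, 2.6], [-0.5, 2.12], [-1.47, 1.34], [0.16, 2.42], [-1.27, 4.41], [0.06, 2.06], [-2.6, 2.6]. Speed limits (rad/s): [2.22, 2.22, 2.79, 2.79, 3.14, 3.14, 3.14].

## Interface

Orientations are given as a unit quaternion [w, x, y, z].
In Python, from bench import status, viewer, ticket, bot gives the robot as it stands. The module is installed in compiled form; this text tells all that it offers.
- The arm moves only by the shell command python3 -m crank 'ROWS'. ROWS is JSON, a list of rows, each an object of numbers: "dx", "dy", "dz": the shift along the tool's x, y, z as a fraction of full scale; "rx", "ry", "rz": the turn, a rotation vector about the tool's x, y, z as a fraction of full scale; "fingers": the closure, from 0 (fully open) to 1 (shut). A call has exactly 8 rows; each row shifts and turns the commanded pose from where the row before left it, along the tool's axes as they then stand; what a row does not reach is not made up. Full scale, the value 1, is 6 cm for a shift and 10 degrees for a turn. A row lasts 1/8 s, in which the tool goes at most 62.5 mm and 10.7 degrees, less where a joint would pass 70% of its speed; a pose out of reach is approached as far as the arm can. A call with a number of a shift or a turn outside -1 to 1 is refused whole. A call with a gripper value outside its range is refused whole. The fingers move at their own pace and stop on an object; the grip force is fixed at half the most. Time passes only in rows, so rows that do not move let the fingers close, or fill a call up. It gives the time, the measured TCP pose, the force, the opening and the grip force at its end, in the units of the state.
- status.state(): the state, without advancing time (a new reading comes with each control period).
- viewer.camera(name): name is "scene" or "side" or "wrist"; returns (picture, depth): 400x640x3 uint8, red, green, blue; 400x640 float32, mm along the optical axis (not along the pixel's ray), 0 where there is no reading.
- viewer.camera_params(name): a dict with "camera_matrix" (3x3 intrinsics, pixels), "R" (3x3) and "t" (3): a world point X has camera coordinates R X + t. Camera axes: x right, y down, z forward; pixel columns grow to the right and rows downward; lengths in mm; the calibration is good to about 2 mm. A picture is of the moment at which its call begins: read the wrist's pose just before it. camera_params takes no time and is no camera call; for the wrist camera it gives the pose at the moment of the call.
- ticket.sign_off(): hands the job in; it is judged then, once.
The state is a dict: "time": time; "joints": joint angles; "joint_velocities": joint speeds; "tau": joint torques, N m; "tcp_pos": TCP position; "ee_rot": TCP orientation; "wrist_force": force on the tool from outside, world axes, zero at the start; "ft_torque": the same for the moment, N m; "opening": finger opening in mm; "grip_force": force on a finger pad.
Only numpy, scipy, OpenCV 4.12 (cv2) and the standard library are available. Lean on these libraries where they do the work, as an engineer would, in place of code of your own. Each camera call takes 0.05 s, during which the arm holds its last target. There are 200 camera calls.

## Working session

There is one attempt and no reset: what is moved stays moved. The work goes in short steps, Python scripts to look and compute and a shell command to move; the robot and the scene stay as the last step left them, time stands still between calls to the robot, and variables do not carry over. Pictures are saved under pics/ and viewed, at most 10 in all, crops included, and the job is handed in when it is done.

```bash
mkdir -p pics; cat > h.py <<'E'
import numpy as np,cv2
from bench import status,viewer,ticket,bot
def cloud(n):
    P=viewer.camera_params(n); im,d=viewer.camera(n)
    K=np.array(P["camera_matrix"]);R=np.array(P["R"]);t=np.array(P["t"])
    v,u=np.mgrid[0:400,0:640]
    c=np.stack([(u-K[0,2])/K[0,0]*d,(v-K[1,2])/K[1,1]*d,d],-1)
    return im,d,(c-t)@R
E
python3 - <<'E'
from h import *
s=status.state();print(s['tcp_pos'],s['ee_rot'],s['opening'],bot.tcp_to_grasp,s['wrist_force'])
for n in("scene","side"):
    im,d,w=cloud(n);cv2.imwrite(f"pics/{n}0.png",im[...,::-1]);np.savez(f"{n}0.npz",im=im,d=d,w=w)
    P=viewer.camera_params(n);print(n,-np.array(P['R']).T@P['t'])
E
```

```text
[ 6.24545933e+02 -2.72154253e-02  1.83750237e+02] [-4.87769404e-04  7.07103414e-01  7.07109780e-01 -5.32351819e-04] 86.94734490089303 18.700000000000003 [0.06645589 0.54935894 0.36366656]
scene [  78.23208276 -409.65622996  698.96734485]
side [ 241.16160307 -925.37933735  720.01767059]
```

View pics/scene0.png

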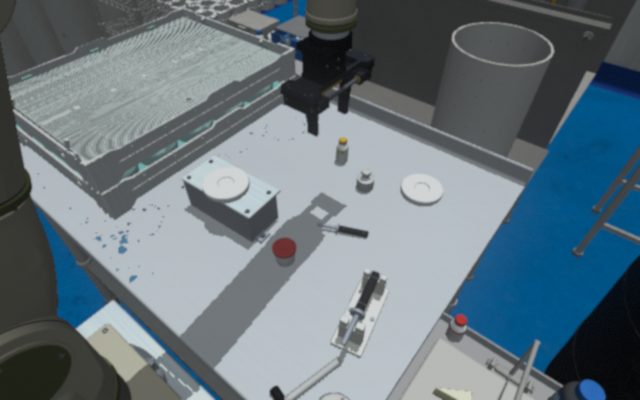

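View pics/side0.png

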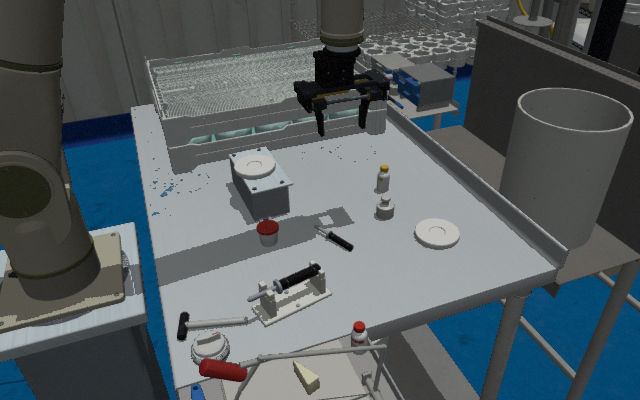

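The scene view shows the press at (230,195), cradle with pin at (362,310), a smaller decoy pin at (345,230), cup (285,250), weight (365,180), bottle (342,148) and disc (422,188). Next I'll measure them.

```bash
python3 - <<'E'
from h import *
for n,regs in (("scene",dict(press=(175,150,285,245),crad=(325,262,400,355),pin2=(315,215,372,242),cup=(268,235,300,268),weight=(354,165,378,193),bottle=(333,134,352,166),disc=(398,172,446,206))),("side",dict(press=(225,145,295,220),crad=(240,255,335,325),cup=(253,218,283,247),weight=(372,193,398,222),bottle=(374,163,393,195),disc=(410,215,464,250)))):
    D=np.load(n+"0.npz");w,im=D['w'],D['im'].astype(int)
    for k,(a,b,c,d) in regs.items():
        p=w[b:d,a:c].reshape(-1,3);q=im[b:d,a:c].reshape(-1,3)
        m=(D['d'][b:d,a:c].ravel()>0)
        lo,hi=dict(press=(80,88),crad=(5,11),pin2=(6,40)).get(k,(8,100))
        mm=m&(p[:,2]>lo)&(p[:,2]<hi)
        r=cv2.minAreaRect(p[mm][:,:2].astype(np.float32))
        print(n,k,mm.sum(),"zmax",p[m][:,2].max().round(),"rect",np.round(r[0]),np.round(r[1]),round(r[2],1))
        if k=='press': print(np.round(cv2.boxPoints(r)))
        if k=='crad':
            mm=m&(q.max(1)<60)&(p[:,2]>45)&(p[:,2]<80)
            r=cv2.minAreaRect(p[mm][:,:2].astype(np.float32)); print("  handle",mm.sum(),r,np.percentile(p[mm][:,2],[5,50,95]))
            mm=m&(p[:,2]>40);r=cv2.minAreaRect(p[mm][:,:2].astype(np.float32)); print("  high",r,p[mm].mean(0))
E
```

```text
scene press 1765 zmax 101.0 rect [461. 146.] [113. 206.] 3.0
[[399. 246.]
 [410.  40.]
 [523.  46.]
 [512. 252.]]
scene crad 1197 zmax 71.0 rect [ 421. -239.] [149.  60.] 12.7
  handle 228 ((441.0052490234375, -236.8150177001953), (78.8332290649414, 12.790977478027344), 12.810919761657715) [61.82843725 64.80431772 66.87533313]
  high ((409.8252868652344, -241.93264770507812), (155.22108459472656, 44.32805252075195), 12.52295970916748) [ 410.18164319 -242.95607989   60.42688367]
scene pin2 273 zmax 22.0 rect [566. -91.] [ 20. 113.] 29.7
scene cup 532 zmax 49.0 rect [431. -42.] [50. 47.] 40.5
scene weight 305 zmax 55.0 rect [715. -50.] [35. 41.] 32.7
scene bottle 250 zmax 71.0 rect [763.  56.] [28. 29.] 8.5
scene disc 986 zmax 17.0 rect [ 792. -164.] [100.  99.] 6.7
side press 1008 zmax 102.0 rect [463. 144.] [108. 211.] 3.2
[[403. 246.]
 [414.  36.]
 [522.  42.]
 [511. 252.]]
side crad 1316 zmax 72.0 rect [ 419. -207.] [179. 179.] 76.9
  handle 436 ((410.5614929199219, -245.1747283935547), (150.8720703125, 27.17597007751465), 7.303462982177734) [51.68866672 63.2807506  67.57772033]
  high ((410.7268371582031, -244.01307678222656), (156.3384246826172, 47.777183532714844), 11.655502319335938) [ 416.09552801 -247.04379284   60.01472605]
side cup 470 zmax 51.0 rect [436. -13.] [113.  48.] 81.5
side weight 314 zmax 55.0 rect [717. -53.] [39. 41.] 63.7
side bottle 266 zmax 70.0 rect [765.  50.] [31. 29.] 11.7
side disc 1019 zmax 18.0 rect [ 793. -166.] [104.  99.] 60.2
```

```bash
cat >> h.py <<'E'
from scipy.spatial.transform import Rotation as Ro
def pose():
    s=status.state();q=s['ee_rot'];return np.array(s['tcp_pos']),Ro.from_quat([q[1],q[2],q[3],q[0]]),s
def go(target,yaw=None,n=8):
    "prints rows to reach TCP target with tool x along world angle yaw (deg), pointing down: shift after turn and alone"
    p,R,s=pose();d=np.array(target)-p
    print("t",round(s['time'],2),"tcp",p.round(1),"F",np.round(s['wrist_force'],1),"open",round(s['opening'],1))
    if yaw is not None:
        a=np.radians(yaw);x=np.array([np.cos(a),np.sin(a),0]);z=np.array([0,0,-1.]);T=Ro.from_matrix(np.stack([x,np.cross(z,x),z],1))
        print("turn tot(10deg)",((R.inv()*T).as_rotvec(degrees=True)/10).round(3)); print("shift tot after turn",(T.inv().apply(d)/60).round(3),"/n",(T.inv().apply(d)/60/n).round(4))
    print("shift tot now",(R.inv().apply(d)/60).round(3),"/n",(R.inv().apply(d)/60/n).round(4))
E
python3 -m crank '[{"rz":0.966},{"rz":0.966},{"rz":0.966},{"rz":0.966},{"rz":0.966},{"rz":0.966},{"rz":0.966},{"rz":0.966}]'
python3 -c "
from h import *
go([435,-237,170],12.7)"
```

```text
t 0.1 tcp [624.6  -0.  183.8] F [-0.   0.2  0.1] open 87.1
turn tot(10deg) [-6.00e-03  5.00e-03  7.73e+00]
shift tot after turn [-3.951  3.158  0.231] /n [-0.4939  0.3948  0.0288]
shift tot now [-3.95  -3.16   0.235] /n [-0.4937 -0.395   0.0293]invalid input at $[0]: expected keys dx, dy, dz, rx, ry, rz, fingers
```

```bash
python3 -m crank '[{"dx":0,"dy":0,"dz":0,"rx":0,"ry":0,"rz":0.966,"fingers":0},{"dx":0,"dy":0,"dz":0,"rx":0,"ry":0,"rz":0.966,"fingers":0},{"dx":0,"dy":0,"dz":0,"rx":0,"ry":0,"rz":0.966,"fingers":0},{"dx":0,"dy":0,"dz":0,"rx":0,"ry":0,"rz":0.966,"fingers":0},{"dx":0,"dy":0,"dz":0,"rx":0,"ry":0,"rz":0.966,"fingers":0},{"dx":0,"dy":0,"dz":0,"rx":0,"ry":0,"rz":0.966,"fingers":0},{"dx":0,"dy":0,"dz":0,"rx":0,"ry":0,"rz":0.966,"fingers":0},{"dx":0,"dy":0,"dz":0,"rx":0,"ry":0,"rz":0.966,"fingers":0}]'
python3 -c "
from h import *
go([435,-237,170],12.7)"
```

```text
time: 1.1
tcp_pos: [624.7, 0.0, 184.1]
ee_rot: [-0.0, 0.994, 0.108, -0.0]
wrist_force: [-0.1, -0.4, -0.1]
opening: 87.2
grip_force: 0.0
t 1.1 tcp [624.7   0.  184.1] F [-0.1 -0.4 -0.1] open 87.2
turn tot(10deg) [-0.001  0.005 -0.03 ]
shift tot after turn [-3.953  3.158  0.234] /n [-0.4941  0.3948  0.0293]
shift tot now [-3.937  3.179  0.237] /n [-0.4921  0.3973  0.0297]
```

```bash
python3 -m crank '[{"dx":-0.49,"dy":0.397,"dz":0.03,"rx":0,"ry":0,"rz":0,"fingers":0},{"dx":-0.49,"dy":0.397,"dz":0.03,"rx":0,"ry":0,"rz":0,"fingers":0},{"dx":-0.49,"dy":0.397,"dz":0.03,"rx":0,"ry":0,"rz":0,"fingers":0},{"dx":-0.49,"dy":0.397,"dz":0.03,"rx":0,"ry":0,"rz":0,"fingers":0},{"dx":-0.49,"dy":0.397,"dz":0.03,"rx":0,"ry":0,"rz":0,"fingers":0},{"dx":-0.49,"dy":0.397,"dz":0.03,"rx":0,"ry":0,"rz":0,"fingers":0},{"dx":-0.49,"dy":0.397,"dz":0.03,"rx":0,"ry":0,"rz":0,"fingers":0},{"dx":-0.49,"dy":0.397,"dz":0.03,"rx":0,"ry":0,"rz":0,"fingers":0}]'
python3 - <<'E'
from h import *
go([440,-237,37.3],12.7)
im,d,w=cloud("wrist");cv2.imwrite("pics/wrist1.png",im[...,::-1]);np.savez("wrist1.npz",im=im,d=d,w=w)
print(w[d>0].min(0),w[d>0].max(0))
E
```

```text
time: 2.1
tcp_pos: [436.5, -238.5, 169.9]
ee_rot: [-0.0, 0.994, 0.111, -0.0]
wrist_force: [0.1, -0.9, 0.5]
opening: 87.1
grip_force: 0.0
t 2.1 tcp [ 436.5 -238.5  169.9] F [ 0.1 -0.9  0.5] open 87.1
turn tot(10deg) [-0.002  0.001  0.002]
shift tot after turn [ 0.063 -0.011  2.21 ] /n [ 0.0078 -0.0014  0.2762]
shift tot now [ 0.063 -0.01   2.21 ] /n [ 0.0079 -0.0013  0.2762]
[ -593.55924182 -1547.30041072  -871.2220528 ] [1002.9862703   154.51616757  327.03999798]
```

View pics/wrist1.png

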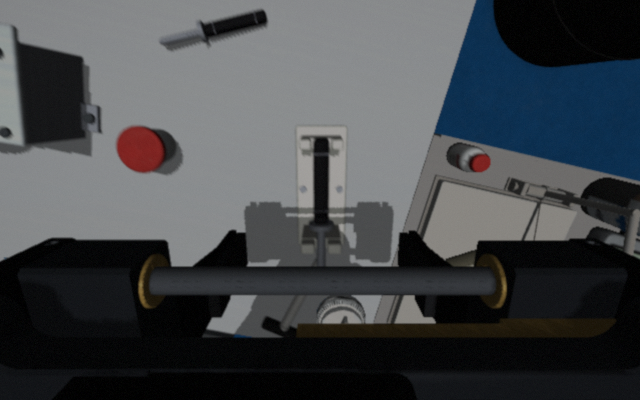

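The wrist view shows the handle at (321,138–225), the collar at about (321,228), and the axis vertical in the picture.

```bash
python3 - <<'E'
from h import *
D=np.load("wrist1.npz");w=D['w'];im=D['im'].astype(int)
p=w[125:270,296:348].reshape(-1,3);q=im[125:270,296:348].reshape(-1,3)
for lab,m in(("handle",(p[:,2]>55)&(p[:,2]<75)&(q.max(1)<50)),("base",(p[:,2]>3)&(p[:,2]<14))):
    r=cv2.minAreaRect(p[m][:,:2].astype(np.float32));print(lab,m.sum(),r,np.median(p[m],0))
a=np.radians(12.7);X=np.array([np.cos(a),np.sin(a)]);c=p[:,:2]-[438,-236]
u=c@X;v=c@[-X[1],X[0]]
m=(p[:,2]>40)&(p[:,2]<80)
for k in range(-90,60,6):
    s=m&(u>=k)&(u<k+6)
    if s.sum()>3:print(k,s.sum(),v[s].min().round(1),v[s].max().round(1),p[s][:,2].max().round(1),np.median(q[s],0))
E
```

```text
handle 1367 ((416.1300964355469, -246.3008270263672), (140.97433471679688, 38.812374114990234), 5.766350269317627) [ 435.35238416 -236.15573727   63.50420594]
base 3296 ((406.4934387207031, -242.66259765625), (177.82557678222656, 59.933746337890625), 12.544427871704102) [ 431.80641283 -233.87988678    6.81065171]
-90 44 -3.7 5.3 61.6 [52. 54. 57.]
-84 44 -3.7 5.3 60.7 [53.5 55.5 58.5]
-78 95 -20.9 22.4 67.0 [68. 69. 68.]
-72 210 -20.9 22.4 67.2 [85.5 86.5 82. ]
-66 379 -21.2 22.4 67.8 [51. 51. 49.]
-60 45 -3.6 5.1 61.4 [53. 54. 57.]
-54 21 -7.8 5.1 64.2 [56. 59. 63.]
-48 170 -13.4 13.7 70.6 [42. 43. 46.]
-42 105 -12.2 12.9 68.8 [15. 14. 15.]
-36 81 -6.7 8.1 65.1 [10. 10. 10.]
-30 82 -6.7 8.1 65.8 [21. 21. 23.]
-24 81 -6.7 8.0 65.4 [14. 14. 15.]
-18 84 -6.6 8.0 65.3 [15. 14. 16.]
-12 82 -6.6 7.9 65.5 [14. 14. 15.]
-6 88 -6.6 7.9 64.9 [14.5 15.  16. ]
0 90 -7.6 7.8 65.2 [15. 14. 16.]
6 90 -7.6 7.8 65.2 [15. 15. 16.]
12 92 -7.5 7.7 65.3 [15. 15. 16.]
18 95 -7.5 7.7 65.6 [15. 15. 16.]
24 96 -7.5 7.6 65.4 [16.  17.  17.5]
30 99 -7.4 8.5 65.5 [38. 39. 41.]
36 241 -21.4 21.5 65.6 [124. 123. 120.]
42 294 -21.3 21.5 65.3 [87.5 87.  84. ]
48 6 -3.4 3.6 56.8 [79. 78. 76.]
```

```bash
python3 - <<'E'
from h import *
go([445,-234.2,37.5],12.7)
E
```

```text
t 2.15 tcp [ 433.  -243.1  169.8] F [-2.2 -5.2  0.1] open 86.8
turn tot(10deg) [ 0.004  0.01  -0.031]
shift tot after turn [ 0.227 -0.1    2.205] /n [ 0.0284 -0.0125  0.2756]
shift tot now [ 0.23  -0.103  2.204] /n [ 0.0288 -0.0129  0.2755]
```

```bash
python3 -m crank '[{"dx":0.157,"dy":-0.006,"dz":0,"rx":0,"ry":0,"rz":0.02,"fingers":0},{"dx":0,"dy":0,"dz":0.3,"rx":0,"ry":0,"rz":0,"fingers":0},{"dx":0,"dy":0,"dz":0.4,"rx":0,"ry":0,"rz":0,"fingers":0},{"dx":0,"dy":0,"dz":0.4,"rx":0,"ry":0,"rz":0,"fingers":0},{"dx":0,"dy":0,"dz":0.4,"rx":0,"ry":0,"rz":0,"fingers":0},{"dx":0,"dy":0,"dz":0.2,"rx":0,"ry":0,"rz":0,"fingers":0},{"dx":0,"dy":0,"dz":0.1,"rx":0,"ry":0,"rz":0,"fingers":0},{"dx":0,"dy":0,"dz":0,"rx":0,"ry":0,"rz":0,"fingers":0}]'
python3 - <<'E'
from h import *
go([445,-234.2,37.5],12.7)
E
```

```text
time: 3.15
tcp_pos: [447.0, -235.1, 62.3]
ee_rot: [-0.0, 0.994, 0.109, 0.0]
wrist_force: [0.5, -0.9, -0.8]
opening: 87.0
grip_force: 0.0
t 3.15 tcp [ 447.  -235.1   62.3] F [ 0.5 -0.9 -0.8] open 87.0
turn tot(10deg) [ 0.    -0.001 -0.016]
shift tot after turn [-0.029 -0.021  0.414] /n [-0.0037 -0.0027  0.0517]
shift tot now [-0.029 -0.021  0.414] /n [-0.0037 -0.0027  0.0517]
```

```bash
python3 -m crank '[{"dx":-0.02,"dy":-0.015,"dz":0.15,"rx":0,"ry":0,"rz":-0.01,"fingers":0},{"dx":0,"dy":0,"dz":0.15,"rx":0,"ry":0,"rz":0,"fingers":0},{"dx":0,"dy":0,"dz":0.11,"rx":0,"ry":0,"rz":0,"fingers":0},{"dx":0,"dy":0,"dz":0,"rx":0,"ry":0,"rz":0,"fingers":0},{"dx":0,"dy":0,"dz":0,"rx":0,"ry":0,"rz":0,"fingers":0.5},{"dx":0,"dy":0,"dz":0,"rx":0,"ry":0,"rz":0,"fingers":1},{"dx":0,"dy":0,"dz":0,"rx":0,"ry":0,"rz":0,"fingers":1},{"dx":0,"dy":0,"dz":0,"rx":0,"ry":0,"rz":0,"fingers":1}]'
python3 - <<'E'
from h import *
go([445,-234.2,37.5],12.7)
E
```

```text
time: 4.15
tcp_pos: [445.4, -234.6, 37.7]
ee_rot: [0.0, 0.994, 0.11, 0.0]
wrist_force: [0.8, -0.5, -0.3]
opening: 54.4
grip_force: 0.0
t 4.15 tcp [ 445.4 -234.6   37.7] F [ 0.8 -0.5 -0.3] open 54.4
turn tot(10deg) [ 0.    -0.001 -0.008]
shift tot after turn [-0.004 -0.008  0.003] /n [-0.0005 -0.001   0.0003]
shift tot now [-0.004 -0.008  0.003] /n [-0.0005 -0.001   0.0003]
```

Close fully (another second or so).

```bash
python3 -m crank '[{"dx":0,"dy":0,"dz":0,"rx":0,"ry":0,"rz":0,"fingers":1},{"dx":0,"dy":0,"dz":0,"rx":0,"ry":0,"rz":0,"fingers":1},{"dx":0,"dy":0,"dz":0,"rx":0,"ry":0,"rz":0,"fingers":1},{"dx":0,"dy":0,"dz":0,"rx":0,"ry":0,"rz":0,"fingers":1},{"dx":0,"dy":0,"dz":0,"rx":0,"ry":0,"rz":0,"fingers":1},{"dx":0,"dy":0,"dz":0,"rx":0,"ry":0,"rz":0,"fingers":1},{"dx":0,"dy":0,"dz":0,"rx":0,"ry":0,"rz":0,"fingers":1},{"dx":0,"dy":0,"dz":0,"rx":0,"ry":0,"rz":0,"fingers":1}]'
```

```text
time: 5.15
tcp_pos: [445.3, -234.6, 37.6]
ee_rot: [-0.0, 0.994, 0.11, 0.0]
wrist_force: [0.1, -0.4, 0.7]
opening: 0.5
grip_force: 0.0
```

```bash
python3 - <<'E'
from h import *
out=[]
for n in("scene","side"):
    im,d,w=cloud(n);np.savez(n+"1.npz",im=im,d=d,w=w)
    c=im[240:370,300:430] if n=="scene" else im[220:350,225:355]
    out.append(cv2.resize(c,(400,400)))
cv2.imwrite("pics/miss.png",np.hstack(out)[...,::-1])
E
```

```text
(no output)
```

View pics/miss.png

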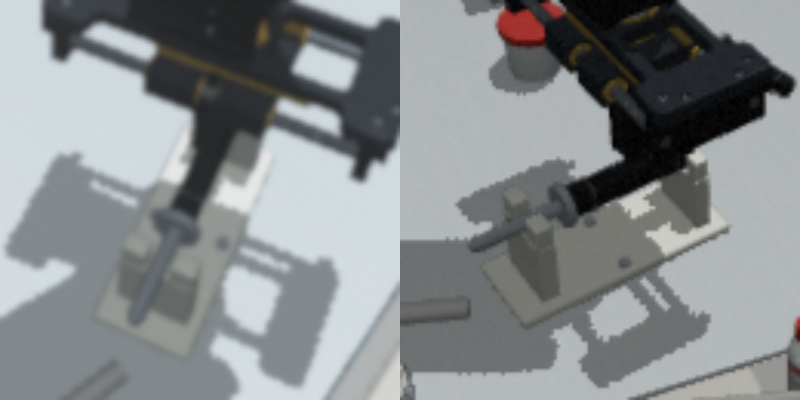

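The crops show the gripper over the handle's far end with the pin still in the notches at collar (175,225). Where the fingers are is unclear, so I'll check with the wrist camera.

```bash
python3 - <<'E'
from h import *
go([445,-234.2,37.5],12.7)
im,d,w=cloud("wrist");np.savez("wrist2.npz",im=im,d=d,w=w)
cv2.imwrite("pics/wrist2.png",cv2.convertScaleAbs(im[...,::-1],alpha=1.8))
E
```

```text
t 5.25 tcp [ 445.3 -234.6   37.6] F [ 0.5  0.4 -0.6] open 0.6
turn tot(10deg) [-0.    -0.001 -0.008]
shift tot after turn [-0.003 -0.008  0.001] /n [-0.0004 -0.001   0.0001]
shift tot now [-0.003 -0.008  0.001] /n [-0.0004 -0.001   0.0001]
```

View pics/wrist2.png

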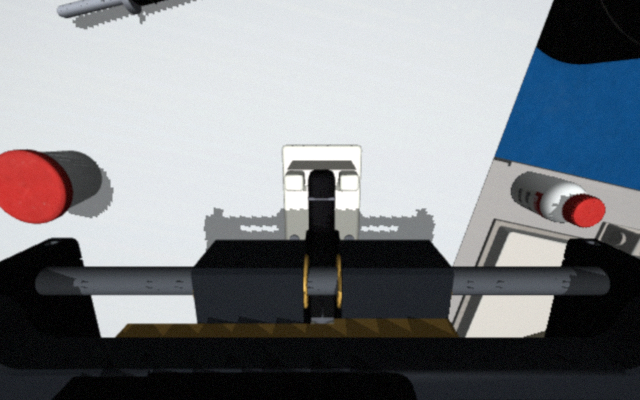

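```bash
python3 - <<'E'
from h import *
K=np.array(viewer.camera_params("wrist")["camera_matrix"]);print(K[0,0])
a=np.radians(12.7);Y=np.array([-np.sin(a),np.cos(a)])
for f in("wrist1","wrist2"):
    D=np.load(f+".npz");w=D['w'];d=D['d']
    for r in (255,280,300):
        row=d[r];v=w[r,:,:2]@Y
        j=np.where(np.abs(np.diff(row))>4)[0];print(f,r,[(int(i),row[i].round(),row[i+1].round(),v[i].round(1),v[i+1].round(1)) for i in j if 130<i<520])
E
```

```text
307.63596713954524
wrist1 255 [(169, np.float32(96.0), np.float32(406.0), np.float64(-280.5), np.float64(-127.3)), (205, np.float32(408.0), np.float32(143.0), np.float64(-172.8), np.float64(-274.2)), (247, np.float32(177.0), np.float32(406.0), np.float64(-285.1), np.float64(-230.3)), (268, np.float32(407.0), np.float32(0.0), np.float64(-256.4), np.float64(-328.3)), (269, np.float32(0.0), np.float32(406.0), np.float64(-328.3), np.float64(-259.2)), (315, np.float32(406.0), np.float32(344.0), np.float64(-318.7), np.float64(-321.3)), (324, np.float32(342.0), np.float32(406.0), np.float64(-330.2), np.float64(-331.9)), (397, np.float32(409.0), np.float32(177.0), np.float64(-427.6), np.float64(-371.9)), (439, np.float32(142.0), np.float32(384.0), np.float64(-382.3), np.float64(-475.1)), (475, np.float32(366.0), np.float32(96.0), np.float64(-510.0), np.float64(-376.5))]
wrist1 280 [(347, np.float32(86.0), np.float32(0.0), np.float64(-335.2), np.float64(-328.3)), (348, np.float32(0.0), np.float32(84.0), np.float64(-328.3), np.float64(-335.6))]
wrist1 300 [(229, np.float32(142.0), np.float32(4
[... 3486 characters left out ...]
(-331.4), np.float64(-331.5)), (335, np.float32(122.0), np.float32(114.0), np.float64(-331.5), np.float64(-331.6)), (336, np.float32(114.0), np.float32(86.0), np.float64(-331.6), np.float64(-330.6)), (450, np.float32(79.0), np.float32(276.0), np.float64(-359.2), np.float64(-441.7)), (458, np.float32(276.0), np.float32(0.0), np.float64(-448.1), np.float64(-326.6)), (459, np.float32(0.0), np.float32(276.0), np.float64(-326.6), np.float64(-449.8)), (460, np.float32(276.0), np.float32(271.0), np.float64(-449.8), np.float64(-448.3)), (487, np.float32(248.0), np.float32(0.0), np.float64(-459.4), np.float64(-326.6)), (488, np.float32(0.0), np.float32(249.0), np.float64(-326.6), np.float64(-461.2))]
```

```bash
python3 - <<'E'
from h import *
a=np.radians(12.7);X=np.array([np.cos(a),np.sin(a)]);Y=np.array([-X[1],X[0]])
for n in("scene","side"):
    A=np.load(n+"0.npz");B=np.load(n+"1.npz");w=B['w'];m=(B['d']>0)&(np.abs(A['d']-B['d'])>4)
    c=w[...,:2]-[440,-235.2];u=c@X;v=c@Y
    for z in range(20,160,10):
        s=m&(w[...,2]>z)&(w[...,2]<=z+10)&(abs(u)<90)&(abs(v)<120)
        if s.sum()>2:print(n,z,s.sum(),"u",u[s].min().round(),u[s].max().round(),"v",v[s].min().round(),v[s].max().round())
P=viewer.camera_params("wrist");K=np.array(P["camera_matrix"]);R=np.array(P["R"]);t=np.array(P["t"]);p,Rt,s=pose()
for o in([0,0,0],[0,0,-18.7],[0,0,-69.7],[0,43.5,0]):
    q=K@(R@(p+Rt.apply(o))+t);print(o,q[:2]/q[2],q[2])
print("cam",-R.T@t,"axis",R[2], Rt.inv().apply(-R.T@t-p))
E
```

```text
scene 30 5 u -77.0 47.0 v -22.0 9.0
scene 50 5 u -76.0 -11.0 v -20.0 17.0
scene 60 11 u -81.0 2.0 v -13.0 9.0
scene 70 15 u -5.0 -2.0 v -10.0 8.0
scene 80 40 u -7.0 12.0 v -10.0 8.0
scene 90 35 u -6.0 -1.0 v -10.0 8.0
scene 100 38 u -6.0 -1.0 v -11.0 11.0
scene 110 16 u -6.0 -2.0 v 1.0 9.0
scene 120 17 u -6.0 15.0 v 1.0 8.0
scene 130 5 u 0.0 11.0 v 4.0 4.0
scene 140 22 u -31.0 4.0 v -85.0 85.0
scene 150 233 u -33.0 33.0 v -88.0 84.0
side 20 13 u -76.0 44.0 v -25.0 18.0
side 30 15 u -77.0 47.0 v -25.0 -1.0
side 40 9 u -77.0 38.0 v -25.0 1.0
side 50 23 u -89.0 45.0 v -26.0 9.0
side 60 40 u -88.0 41.0 v -24.0 15.0
side 70 15 u -70.0 8.0 v -13.0 5.0
side 80 45 u -6.0 8.0 v -13.0 5.0
side 90 43 u -6.0 8.0 v -13.0 9.0
side 100 36 u -6.0 3.0 v -14.0 7.0
side 110 22 u -6.0 -1.0 v -16.0 5.0
side 140 71 u -31.0 42.0 v -90.0 81.0
side 150 314 u -33.0 43.0 v -91.0 85.0
[0, 0, 0] [322.74436177 223.41877165] 212.12669601826917
[0, 0, -18.7] [322.78575499 233.90165647] 194.15944353754705
[0, 0, -69.7] [322.95072787 275.6812487 ] 145.1578458628503
[0, 43.5, 0] [385.83897977 223.42840126] 212.09703094258617
cam [ 518.46926223 -217.9079601   236.68445322] axis [-0.27056154 -0.05990493 -0.96083706] [  75.05095465   -0.31610929 -199.12637405]
```

```bash
python3 - <<'E'
from h import *
for n in("scene","side"):
    A=np.load(n+"0.npz");w=A['w'];im=A['im']
    m=(A['d']>0)&(abs(w[...,0]-624.6)<110)&(abs(w[...,1])<110)&(w[...,2]>100)
    for z in range(150,340,10):
        s=m&(w[...,2]>z)&(w[...,2]<=z+10)
        if s.sum()>2:print(n,z,s.sum(),w[s].min(0).round(),w[s].max(0).round())
E
```

```text
scene 220 68 [572. -11. 221.] [678.  10. 230.]
scene 230 95 [571. -12. 230.] [677.  11. 240.]
scene 240 94 [571. -12. 240.] [679.  11. 250.]
scene 250 89 [569. -12. 250.] [682.  10. 260.]
scene 260 76 [566. -13. 260.] [683.  10. 270.]
scene 270 38 [668. -12. 270.] [683.  10. 280.]
scene 280 23 [671. -12. 280.] [684.  10. 289.]
scene 290 201 [538. -39. 290.] [714.  37. 300.]
scene 300 462 [537. -39. 300.] [710.  36. 310.]
scene 310 431 [531. -39. 310.] [718.  36. 320.]
scene 320 387 [530. -39. 320.] [716.  36. 330.]
scene 330 1152 [529. -38. 330.] [721.  37. 340.]
side 220 46 [572. -15. 222.] [678.  12. 230.]
side 230 68 [573. -16. 230.] [679.  11. 240.]
side 240 65 [573. -15. 240.] [680.  10. 250.]
side 250 59 [569. -15. 250.] [680.   6. 260.]
side 260 73 [568. -16. 260.] [681.   8. 270.]
side 270 90 [566. -17. 270.] [686.  12. 280.]
side 280 47 [556. -18. 280.] [687.   6. 289.]
side 290 116 [538. -43. 291.] [713.  34. 300.]
side 300 387 [538. -42. 300.] [714.  35. 310.]
side 310 360 [533. -43. 310.] [718.  35. 320.]
side 320 399 [530. -42. 320.] [719.  33. 330.]
side 330 863 [530. -43. 330.] [721.  36. 340.]
```

The pictures show that the real fingertips end about 35 mm short of the reported TCP: 221 mm seen against 184 mm reported. The sideways position agrees. The fingers therefore closed above the handle. I'll open them, go about 34.5 mm lower and grip again.

```bash
python3 -m crank '[{"dx":0,"dy":0,"dz":0,"rx":0,"ry":0,"rz":0,"fingers":0},{"dx":0,"dy":0,"dz":0,"rx":0,"ry":0,"rz":0,"fingers":0},{"dx":0,"dy":0,"dz":0,"rx":0,"ry":0,"rz":0,"fingers":0},{"dx":0,"dy":0,"dz":0,"rx":0,"ry":0,"rz":0,"fingers":0},{"dx":0,"dy":0,"dz":0,"rx":0,"ry":0,"rz":0,"fingers":0},{"dx":0,"dy":0,"dz":0,"rx":0,"ry":0,"rz":0,"fingers":0},{"dx":0,"dy":0,"dz":0,"rx":0,"ry":0,"rz":0,"fingers":0},{"dx":0,"dy":0,"dz":0,"rx":0,"ry":0,"rz":0,"fingers":0}]'
python3 -m crank '[{"dx":0,"dy":-0.005,"dz":0.15,"rx":0,"ry":0,"rz":0,"fingers":0},{"dx":0,"dy":0,"dz":0.15,"rx":0,"ry":0,"rz":0,"fingers":0},{"dx":0,"dy":0,"dz":0.15,"rx":0,"ry":0,"rz":0,"fingers":0},{"dx":0,"dy":0,"dz":0.12,"rx":0,"ry":0,"rz":0,"fingers":0},{"dx":0,"dy":0,"dz":0,"rx":0,"ry":0,"rz":0,"fingers":0},{"dx":0,"dy":0,"dz":0,"rx":0,"ry":0,"rz":0,"fingers":1},{"dx":0,"dy":0,"dz":0,"rx":0,"ry":0,"rz":0,"fingers":1},{"dx":0,"dy":0,"dz":0,"rx":0,"ry":0,"rz":0,"fingers":1}]'
python3 -m crank '[{"dx":0,"dy":0,"dz":0,"rx":0,"ry":0,"rz":0,"fingers":1},{"dx":0,"dy":0,"dz":0,"rx":0,"ry":0,"rz":0,"fingers":1},{"dx":0,"dy":0,"dz":0,"rx":0,"ry":0,"rz":0,"fingers":1},{"dx":0,"dy":0,"dz":0,"rx":0,"ry":0,"rz":0,"fingers":1},{"dx":0,"dy":0,"dz":0,"rx":0,"ry":0,"rz":0,"fingers":1},{"dx":0,"dy":0,"dz":0,"rx":0,"ry":0,"rz":0,"fingers":1},{"dx":0,"dy":0,"dz":0,"rx":0,"ry":0,"rz":0,"fingers":1},{"dx":0,"dy":0,"dz":0,"rx":0,"ry":0,"rz":0,"fingers":1}]'
```

```text
time: 6.3
tcp_pos: [445.3, -234.6, 37.5]
ee_rot: [-0.0, 0.994, 0.11, 0.0]
wrist_force: [-0.3, 0.4, -0.8]
opening: 72.7
grip_force: 0.0
time: 7.3
tcp_pos: [445.4, -234.4, 3.6]
ee_rot: [0.0, 0.994, 0.11, 0.0]
wrist_force: [0.4, -0.7, -0.5]
opening: 64.3
grip_force: 0.0
time: 8.3
tcp_pos: [445.3, -234.3, 3.4]
ee_rot: [0.0, 0.994, 0.11, 0.0]
wrist_force: [-0.3, 0.1, -0.5]
opening: 15.7
grip_force: 30.0
```

```bash
python3 -m crank '[{"dx":0,"dy":0,"dz":-0.1,"rx":0,"ry":0,"rz":0,"fingers":1},{"dx":0,"dy":0,"dz":-0.2,"rx":0,"ry":0,"rz":0,"fingers":1},{"dx":0,"dy":0,"dz":-0.4,"rx":0,"ry":0,"rz":0,"fingers":1},{"dx":0,"dy":0,"dz":-0.4,"rx":0,"ry":0,"rz":0,"fingers":1},{"dx":0,"dy":0,"dz":-0.4,"rx":0,"ry":0,"rz":0,"fingers":1},{"dx":0,"dy":0,"dz":-0.4,"rx":0,"ry":0,"rz":0,"fingers":1},{"dx":0,"dy":0,"dz":-0.2,"rx":0,"ry":0,"rz":0,"fingers":1},{"dx":0,"dy":0,"dz":-0.1,"rx":0,"ry":0,"rz":0,"fingers":1}]'
python3 - <<'E'
from h import *
for n in("scene","side"):
    D=np.load(n+"0.npz");w=D['w'];q=D['im'].astype(int)
    reg=(w[...,0]>380)&(w[...,0]<540)&(w[...,1]>20)&(w[...,1]<280)&(D['d']>0)
    print(n,"hist z",np.histogram(w[reg][:,2],bins=[60,76,80,82,84,86,88,90,94,97,99,101,105]))
    t=reg&(w[...,2]>82)&(w[...,2]<91);P=w[t][:,:2]
    best=None
    for a in np.radians(np.arange(-2,9,.25)):
        u=P@[np.cos(a),np.sin(a)];v=P@[-np.sin(a),np.cos(a)]
        r=np.percentile(u,[2,98]);s=np.percentile(v,[1,99]);A=(r[1]-r[0])*(s[1]-s[0])
        if best is None or A<best[0]:best=(A,np.degrees(a),r,s,np.percentile(u,[0.5,99.5]),np.percentile(v,[.3,99.7]))
    print(best)
    d=reg&(w[...,2]>96)
    print("disc",d.sum(),cv2.minEnclosingCircle(w[d][:,:2].astype(np.float32)),w[d].mean(0))
    # -x / -y walls
    for lab,m in(("low walls",reg&(w[...,2]>25)&(w[...,2]<70)),):
        print(lab,m.sum(),np.percentile(w[m],[2,50,98],axis=0).round(1).tolist())
    dk=reg&(w[...,2]>25)&(w[...,2]<70);Q=w[dk]
    l=(abs(Q[:,1]-45)<15); 
    # fit y-wall: y=c+ m x
    if l.sum()>20: print("y-wall fit",np.polyfit(Q[l][:,0],Q[l][:,1],1),l.sum(),Q[l][:,0].min(),Q[l][:,0].max())
E
```

```text
time: 9.3
tcp_pos: [445.4, -234.4, 136.0]
ee_rot: [0.0, 0.994, 0.11, 0.0]
wrist_force: [-0.0, 0.3, -2.1]
opening: 15.9
grip_force: 30.0
scene hist z (array([ 409,   66,   44,  485, 1007,  229,   49,   76,  416,  675,   95,
          0]), array([ 60,  76,  80,  82,  84,  86,  88,  90,  94,  97,  99, 101, 105]))
(np.float64(20210.492918166463), np.float64(2.5), array([420.8831279 , 521.16177921]), array([ 23.80692471, 225.35025077]), array([412.41573153, 522.59916134]), array([ 23.15587319, 226.61607672]))
disc 1126 ((481.57568359375, 102.7918701171875), 100.06348419189453) [462.73301522 130.27252526 124.0988973 ]
low walls 1172 [[410.5, 45.9, 25.9], [418.5, 83.0, 48.2], [504.5, 234.4, 69.1]]
y-wall fit [8.43260992e-03 4.51642788e+01] 490 418.4631946650349 511.11700157560017
side hist z (array([276,  49,  33, 175, 546, 254,  61,  62, 204, 335, 153,   7]), array([ 60,  76,  80,  82,  84,  86,  88,  90,  94,  97,  99, 101, 105]))
(np.float64(20177.548452809482), np.float64(3.5), array([423.88322378, 523.76074904]), array([ 13.08488361, 215.10779517]), array([418.79672639, 524.48314312]), array([ 11.85235693, 219.16692853]))
disc 655 ((490.3786315917969, 106.69273376464844), 99.59785461425781) [460.05737559 133.72468146 112.11052754]
low walls 818 [[411.7, 43.1, 25.8], [445.4, 48.5, 47.4], [508.0, 222.0, 68.9]]
y-wall fit [ 0.03867732 29.47585346] 590 419.70882982967083 510.4543470492669
```

```bash
python3 -c "
from h import *
go([646,128,100],3,14)"
```

```text
t 9.3 tcp [ 445.4 -234.4  136. ] F [-0.   0.3 -2.1] open 15.9
turn tot(10deg) [ 0.001 -0.004  0.962]
shift tot after turn [ 3.656 -5.857  0.6  ] /n [ 0.2611 -0.4183  0.0428]
shift tot now [ 4.582 -5.164  0.601] /n [ 0.3273 -0.3688  0.043 ]
```

```bash
python3 -m crank '[{"dx":0,"dy":0,"dz":0,"rx":0,"ry":0,"rz":0.481,"fingers":1},{"dx":0,"dy":0,"dz":0,"rx":0,"ry":0,"rz":0.481,"fingers":1},{"dx":0.27,"dy":-0.43,"dz":0,"rx":0,"ry":0,"rz":0,"fingers":1},{"dx":0.27,"dy":-0.43,"dz":0,"rx":0,"ry":0,"rz":0,"fingers":1},{"dx":0.27,"dy":-0.43,"dz":0,"rx":0,"ry":0,"rz":0,"fingers":1},{"dx":0.27,"dy":-0.43,"dz":0,"rx":0,"ry":0,"rz":0,"fingers":1},{"dx":0.27,"dy":-0.43,"dz":0,"rx":0,"ry":0,"rz":0,"fingers":1},{"dx":0.27,"dy":-0.43,"dz":0,"rx":0,"ry":0,"rz":0,"fingers":1}]'
python3 -m crank '[{"dx":0.29,"dy":-0.47,"dz":0.1,"rx":0,"ry":0,"rz":0,"fingers":1},{"dx":0.29,"dy":-0.47,"dz":0.1,"rx":0,"ry":0,"rz":0,"fingers":1},{"dx":0.29,"dy":-0.47,"dz":0.1,"rx":0,"ry":0,"rz":0,"fingers":1},{"dx":0.29,"dy":-0.47,"dz":0.1,"rx":0,"ry":0,"rz":0,"fingers":1},{"dx":0.29,"dy":-0.47,"dz":0.1,"rx":0,"ry":0,"rz":0,"fingers":1},{"dx":0.29,"dy":-0.47,"dz":0.1,"rx":0,"ry":0,"rz":0,"fingers":1},{"dx":0.2,"dy":-0.3,"dz":0,"rx":0,"ry":0,"rz":0,"fingers":1},{"dx":0.1,"dy":-0.16,"dz":0,"rx":0,"ry":0,"rz":0,"fingers":1}]'
python3 - <<'E'
from h import *
for i in range(4): cloud("wrist")
go([646,128,100],3)
im,d,w=cloud("wrist");np.savez("wrist3.npz",im=im,d=d,w=w)
cv2.imwrite("pics/wrist3.png",cv2.convertScaleAbs(im[...,::-1],alpha=1.5))
go([646,128,100],3)
E
```

```text
time: 10.3
tcp_pos: [534.1, -73.7, 134.6]
ee_rot: [-0.0, 1.0, 0.026, -0.001]
wrist_force: [0.9, -0.4, -1.3]
opening: 15.6
grip_force: 30.0
time: 11.3
tcp_pos: [645.8, 129.4, 98.2]
ee_rot: [0.0, 1.0, 0.027, -0.001]
wrist_force: [-0.4, -0.3, -1.5]
opening: 15.6
grip_force: 30.0
t 11.5 tcp [645.9 127.2  99.2] F [-0.6 -0.4 -1.7] open 15.7
turn tot(10deg) [ 0.004  0.002 -0.005]
shift tot after turn [ 0.002 -0.013 -0.014] /n [ 0.0003 -0.0016 -0.0017]
shift tot now [ 0.002 -0.013 -0.014] /n [ 0.0003 -0.0016 -0.0017]
t 11.55 tcp [645.9 126.9  99.3] F [-0.6  0.  -2.2] open 15.9
turn tot(10deg) [ 0.004  0.001 -0.007]
shift tot after turn [ 0.002 -0.018 -0.011] /n [ 0.0003 -0.0022 -0.0014]
shift tot now [ 0.002 -0.018 -0.011] /n [ 0.0003 -0.0022 -0.0014]
```

View pics/wrist3.png

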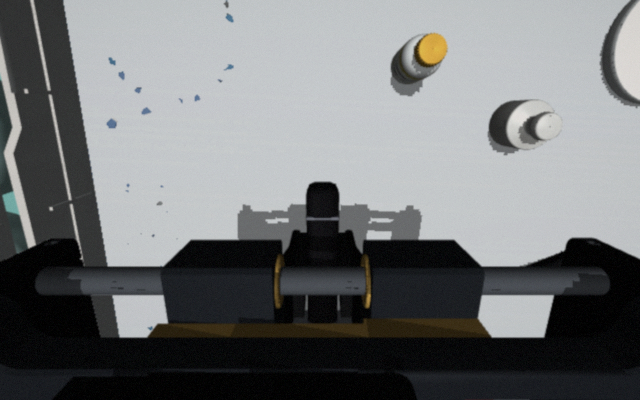

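The wrist view shows the pin held straight, with the handle end at (322,190). The bottle (420,55) and the weight (535,120) are clear. Next: descend in front of the window.

```bash
python3 -m crank '[{"dx":0,"dy":0,"dz":0.2,"rx":0,"ry":0,"rz":0,"fingers":1},{"dx":0,"dy":0,"dz":0.3,"rx":0,"ry":0,"rz":0,"fingers":1},{"dx":0,"dy":0,"dz":0.3,"rx":0,"ry":0,"rz":0,"fingers":1},{"dx":0,"dy":0,"dz":0.3,"rx":0,"ry":0,"rz":0,"fingers":1},{"dx":0,"dy":0,"dz":0.3,"rx":0,"ry":0,"rz":0,"fingers":1},{"dx":0,"dy":0,"dz":0.2,"rx":0,"ry":0,"rz":0,"fingers":1},{"dx":0,"dy":0,"dz":0.1,"rx":0,"ry":0,"rz":0,"fingers":1},{"dx":0,"dy":0,"dz":0,"rx":0,"ry":0,"rz":0,"fingers":1}]'
python3 - <<'E'
from h import *
out=[]
for n in("side","scene"):
    im,d,w=cloud(n);np.savez(n+"2.npz",im=im,d=d,w=w)
    c=im[120:270,210:410] if n=="side" else im[120:270,180:380]
    out.append(cv2.resize(c,(400,300),interpolation=2))
cv2.imwrite("pics/low.png",cv2.convertScaleAbs(np.hstack(out)[...,::-1],alpha=1.5))
A=np.load("side0.npz");B=np.load("side2.npz");w=B['w'];m=(B['d']>0)&(abs(A['d']-B['d'])>5)
s=m&(w[...,2]>40)&(w[...,2]<62)&(w[...,0]<600)&(w[...,0]>505)&(w[...,1]>90)&(w[...,1]<170)
i=np.argsort(w[s][:,0]);print(w[s][i][:12].round(1).tolist(),s.sum(),np.median(w[s],0))
go([646,128,-2.6],3)
E
```

```text
time: 12.55
tcp_pos: [646.1, 128.3, -2.8]
ee_rot: [0.0, 1.0, 0.026, -0.0]
wrist_force: [-0.2, 0.1, -1.4]
opening: 16.2
grip_force: 30.0
[[535.1, 120.8, 54.9], [536.4, 116.7, 54.0], [536.4, 116.1, 57.2], [536.7, 118.4, 50.0], [539.0, 117.3, 50.1], [539.8, 119.7, 51.5], [540.3, 120.8, 53.7], [541.1, 122.9, 55.2], [541.2, 115.5, 53.5], [542.6, 120.8, 47.2], [542.6, 119.2, 57.0], [543.0, 121.2, 52.8]] 118 [576.28338526 119.6113594   53.08908912]
t 12.65 tcp [646.6 128.4  -2. ] F [ 0.2  0.1 -2.2] open 15.8
turn tot(10deg) [-0.001 -0.006 -0.   ]
shift tot after turn [-0.011  0.006  0.01 ] /n [-0.0014  0.0008  0.0013]
shift tot now [-0.011  0.006  0.01 ] /n [-0.0014  0.0008  0.0013]
```

View pics/low.png

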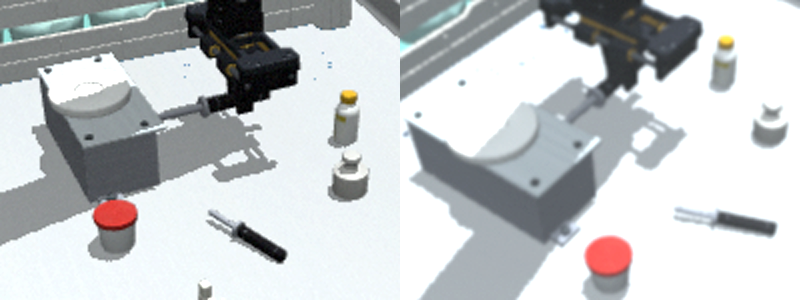

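Left crop: the pin tip points at the window side just outside the lip, near (160,118), and the heights agree. Moving the tip in through the window.

```bash
python3 -m crank '[{"dx":-0.1,"dy":0,"dz":0,"rx":0,"ry":0,"rz":0,"fingers":1},{"dx":-0.1,"dy":0,"dz":0,"rx":0,"ry":0,"rz":0,"fingers":1},{"dx":-0.1,"dy":0,"dz":0,"rx":0,"ry":0,"rz":0,"fingers":1},{"dx":-0.1,"dy":0,"dz":0,"rx":0,"ry":0,"rz":0,"fingers":1},{"dx":-0.07,"dy":0,"dz":0,"rx":0,"ry":0,"rz":0,"fingers":1},{"dx":-0.03,"dy":0,"dz":0,"rx":0,"ry":0,"rz":0,"fingers":1},{"dx":0,"dy":0,"dz":0,"rx":0,"ry":0,"rz":0,"fingers":1},{"dx":0,"dy":0,"dz":0,"rx":0,"ry":0,"rz":0,"fingers":1}]'
python3 -m crank '[{"dx":-0.015,"dy":0,"dz":0,"rx":0,"ry":0,"rz":0,"fingers":1},{"dx":-0.015,"dy":0,"dz":0,"rx":0,"ry":0,"rz":0,"fingers":1},{"dx":-0.015,"dy":0,"dz":0,"rx":0,"ry":0,"rz":0,"fingers":1},{"dx":-0.015,"dy":0,"dz":0,"rx":0,"ry":0,"rz":0,"fingers":1},{"dx":0,"dy":0,"dz":0,"rx":0,"ry":0,"rz":0,"fingers":1},{"dx":0,"dy":0,"dz":0,"rx":0,"ry":0,"rz":0,"fingers":1},{"dx":0,"dy":0,"dz":0,"rx":0,"ry":0,"rz":0,"fingers":1},{"dx":0,"dy":0,"dz":0,"rx":0,"ry":0,"rz":0,"fingers":1}]'
```

```text
time: 13.65
tcp_pos: [616.3, 126.7, -2.6]
ee_rot: [0.0, 1.0, 0.026, 0.0]
wrist_force: [0.8, 0.3, -2.2]
opening: 15.8
grip_force: 30.0
time: 14.65
tcp_pos: [612.6, 126.6, -2.6]
ee_rot: [-0.0, 1.0, 0.026, 0.0]
wrist_force: [-0.2, 0.1, -2.0]
opening: 15.7
grip_force: 30.0
```

```bash
python3 -m crank '[{"dx":-0.015,"dy":0,"dz":0,"rx":0,"ry":0,"rz":0,"fingers":1},{"dx":-0.015,"dy":0,"dz":0,"rx":0,"ry":0,"rz":0,"fingers":1},{"dx":-0.015,"dy":0,"dz":0,"rx":0,"ry":0,"rz":0,"fingers":1},{"dx":0,"dy":0,"dz":0,"rx":0,"ry":0,"rz":0,"fingers":1},{"dx":0,"dy":0,"dz":0,"rx":0,"ry":0,"rz":0,"fingers":1},{"dx":0,"dy":0,"dz":0,"rx":0,"ry":0,"rz":0,"fingers":1},{"dx":0,"dy":0,"dz":0,"rx":0,"ry":0,"rz":0,"fingers":1},{"dx":0,"dy":0,"dz":0,"rx":0,"ry":0,"rz":0,"fingers":1}]'
```

```text
time: 15.65
tcp_pos: [609.9, 126.4, -2.6]
ee_rot: [0.0, 1.0, 0.026, 0.0]
wrist_force: [-0.1, 0.4, -1.7]
opening: 15.6
grip_force: 30.0
```

```bash
python3 -m crank '[{"dx":-0.015,"dy":0,"dz":0,"rx":0,"ry":0,"rz":0,"fingers":1},{"dx":-0.015,"dy":0,"dz":0,"rx":0,"ry":0,"rz":0,"fingers":1},{"dx":-0.015,"dy":0,"dz":0,"rx":0,"ry":0,"rz":0,"fingers":1},{"dx":0,"dy":0,"dz":0,"rx":0,"ry":0,"rz":0,"fingers":1},{"dx":0,"dy":0,"dz":0,"rx":0,"ry":0,"rz":0,"fingers":1},{"dx":0,"dy":0,"dz":0,"rx":0,"ry":0,"rz":0,"fingers":1},{"dx":0,"dy":0,"dz":0,"rx":0,"ry":0,"rz":0,"fingers":1},{"dx":0,"dy":0,"dz":0,"rx":0,"ry":0,"rz":0,"fingers":1}]'
```

```text
time: 16.65
tcp_pos: [608.0, 126.3, -2.3]
ee_rot: [-0.0, 1.0, 0.026, 0.001]
wrist_force: [5.4, 0.6, -2.5]
opening: 15.6
grip_force: 30.0
```

Contact with the bar at 5.4 N, where expected. Sliding along +y.

```bash
python3 -m crank '[{"dx":0,"dy":-0.015,"dz":0,"rx":0,"ry":0,"rz":0,"fingers":1},{"dx":0,"dy":-0.015,"dz":0,"rx":0,"ry":0,"rz":0,"fingers":1},{"dx":0,"dy":-0.015,"dz":0,"rx":0,"ry":0,"rz":0,"fingers":1},{"dx":0,"dy":-0.015,"dz":0,"rx":0,"ry":0,"rz":0,"fingers":1},{"dx":0,"dy":-0.015,"dz":0,"rx":0,"ry":0,"rz":0,"fingers":1},{"dx":0,"dy":-0.015,"dz":0,"rx":0,"ry":0,"rz":0,"fingers":1},{"dx":0,"dy":-0.015,"dz":0,"rx":0,"ry":0,"rz":0,"fingers":1},{"dx":0,"dy":0,"dz":0,"rx":0,"ry":0,"rz":0,"fingers":1}]'
```

```text
time: 17.65
tcp_pos: [607.7, 131.5, -2.3]
ee_rot: [0.001, 1.0, 0.026, 0.001]
wrist_force: [6.3, -2.8, -1.4]
opening: 15.8
grip_force: 30.1
```

```bash
python3 -m crank '[{"dx":0,"dy":-0.015,"dz":0,"rx":0,"ry":0,"rz":0,"fingers":1},{"dx":0,"dy":-0.015,"dz":0,"rx":0,"ry":0,"rz":0,"fingers":1},{"dx":0,"dy":-0.015,"dz":0,"rx":0,"ry":0,"rz":0,"fingers":1},{"dx":0,"dy":-0.015,"dz":0,"rx":0,"ry":0,"rz":0,"fingers":1},{"dx":0,"dy":-0.015,"dz":0,"rx":0,"ry":0,"rz":0,"fingers":1},{"dx":0,"dy":-0.015,"dz":0,"rx":0,"ry":0,"rz":0,"fingers":1},{"dx":0,"dy":-0.015,"dz":0,"rx":0,"ry":0,"rz":0,"fingers":1},{"dx":0,"dy":0,"dz":0,"rx":0,"ry":0,"rz":0,"fingers":1}]'
```

```text
time: 18.65
tcp_pos: [607.4, 137.9, -2.3]
ee_rot: [0.0, 1.0, 0.026, 0.001]
wrist_force: [5.1, -1.4, -2.2]
opening: 15.8
grip_force: 30.1
```

```bash
python3 -m crank '[{"dx":0,"dy":-0.015,"dz":0,"rx":0,"ry":0,"rz":0,"fingers":1},{"dx":0,"dy":-0.015,"dz":0,"rx":0,"ry":0,"rz":0,"fingers":1},{"dx":0,"dy":-0.015,"dz":0,"rx":0,"ry":0,"rz":0,"fingers":1},{"dx":0,"dy":-0.015,"dz":0,"rx":0,"ry":0,"rz":0,"fingers":1},{"dx":0,"dy":-0.015,"dz":0,"rx":0,"ry":0,"rz":0,"fingers":1},{"dx":0,"dy":-0.015,"dz":0,"rx":0,"ry":0,"rz":0,"fingers":1},{"dx":0,"dy":-0.015,"dz":0,"rx":0,"ry":0,"rz":0,"fingers":1},{"dx":0,"dy":0,"dz":0,"rx":0,"ry":0,"rz":0,"fingers":1}]'
```

```text
time: 19.65
tcp_pos: [607.1, 144.0, -2.4]
ee_rot: [0.001, 1.0, 0.026, 0.001]
wrist_force: [6.4, -3.5, -1.9]
opening: 15.7
grip_force: 30.1
```

```bash
python3 -m crank '[{"dx":0,"dy":-0.015,"dz":0,"rx":0,"ry":0,"rz":0,"fingers":1},{"dx":0,"dy":-0.015,"dz":0,"rx":0,"ry":0,"rz":0,"fingers":1},{"dx":0,"dy":-0.015,"dz":0,"rx":0,"ry":0,"rz":0,"fingers":1},{"dx":0,"dy":-0.015,"dz":0,"rx":0,"ry":0,"rz":0,"fingers":1},{"dx":0,"dy":-0.015,"dz":0,"rx":0,"ry":0,"rz":0,"fingers":1},{"dx":0,"dy":-0.015,"dz":0,"rx":0,"ry":0,"rz":0,"fingers":1},{"dx":0,"dy":-0.015,"dz":0,"rx":0,"ry":0,"rz":0,"fingers":1},{"dx":0,"dy":0,"dz":0,"rx":0,"ry":0,"rz":0,"fingers":1}]'
```

```text
time: 20.65
tcp_pos: [606.7, 150.3, -2.4]
ee_rot: [0.001, 1.0, 0.026, 0.001]
wrist_force: [5.6, -2.6, -1.7]
opening: 15.8
grip_force: 30.1
```

```bash
python3 -m crank '[{"dx":0,"dy":-0.015,"dz":0,"rx":0,"ry":0,"rz":0,"fingers":1},{"dx":0,"dy":-0.015,"dz":0,"rx":0,"ry":0,"rz":0,"fingers":1},{"dx":0,"dy":-0.015,"dz":0,"rx":0,"ry":0,"rz":0,"fingers":1},{"dx":0,"dy":-0.015,"dz":0,"rx":0,"ry":0,"rz":0,"fingers":1},{"dx":0,"dy":-0.015,"dz":0,"rx":0,"ry":0,"rz":0,"fingers":1},{"dx":0,"dy":-0.015,"dz":0,"rx":0,"ry":0,"rz":0,"fingers":1},{"dx":0,"dy":-0.015,"dz":0,"rx":0,"ry":0,"rz":0,"fingers":1},{"dx":0,"dy":0,"dz":0,"rx":0,"ry":0,"rz":0,"fingers":1}]'
```

```text
time: 21.65
tcp_pos: [606.4, 156.7, -2.4]
ee_rot: [0.001, 1.0, 0.026, 0.001]
wrist_force: [5.1, -2.3, -0.9]
opening: 15.9
grip_force: 30.1
```

```bash
python3 -m crank '[{"dx":0,"dy":-0.015,"dz":0,"rx":0,"ry":0,"rz":0,"fingers":1},{"dx":0,"dy":-0.015,"dz":0,"rx":0,"ry":0,"rz":0,"fingers":1},{"dx":0,"dy":-0.015,"dz":0,"rx":0,"ry":0,"rz":0,"fingers":1},{"dx":0,"dy":-0.015,"dz":0,"rx":0,"ry":0,"rz":0,"fingers":1},{"dx":0,"dy":-0.015,"dz":0,"rx":0,"ry":0,"rz":0,"fingers":1},{"dx":0,"dy":-0.015,"dz":0,"rx":0,"ry":0,"rz":0,"fingers":1},{"dx":0,"dy":-0.015,"dz":0,"rx":0,"ry":0,"rz":0,"fingers":1},{"dx":0,"dy":0,"dz":0,"rx":0,"ry":0,"rz":0,"fingers":1}]'
```

```text
time: 22.65
tcp_pos: [605.1, 164.2, -2.7]
ee_rot: [-0.0, 1.0, 0.026, -0.0]
wrist_force: [-0.1, -1.0, -0.9]
opening: 15.7
grip_force: 30.0
```

The force dropped to zero and the tip moved 1 mm in, so it is in the chamfer. Pressing slightly further in and continuing towards the centre.

```bash
python3 -m crank '[{"dx":-0.015,"dy":-0.015,"dz":0,"rx":0,"ry":0,"rz":0,"fingers":1},{"dx":-0.015,"dy":-0.015,"dz":0,"rx":0,"ry":0,"rz":0,"fingers":1},{"dx":0,"dy":-0.015,"dz":0,"rx":0,"ry":0,"rz":0,"fingers":1},{"dx":0,"dy":0,"dz":0,"rx":0,"ry":0,"rz":0,"fingers":1},{"dx":0,"dy":0,"dz":0,"rx":0,"ry":0,"rz":0,"fingers":1},{"dx":0,"dy":0,"dz":0,"rx":0,"ry":0,"rz":0,"fingers":1},{"dx":0,"dy":0,"dz":0,"rx":0,"ry":0,"rz":0,"fingers":1},{"dx":0,"dy":0,"dz":0,"rx":0,"ry":0,"rz":0,"fingers":1}]'
```

```text
time: 23.65
tcp_pos: [603.3, 166.5, -2.6]
ee_rot: [0.0, 1.0, 0.026, 0.0]
wrist_force: [0.6, -0.6, -0.6]
opening: 15.7
grip_force: 30.0
```

```bash
python3 -m crank '[{"dx":-0.02,"dy":0,"dz":0,"rx":0,"ry":0,"rz":0,"fingers":1},{"dx":-0.02,"dy":0,"dz":0,"rx":0,"ry":0,"rz":0,"fingers":1},{"dx":-0.01,"dy":0,"dz":0,"rx":0,"ry":0,"rz":0,"fingers":1},{"dx":0,"dy":0,"dz":0,"rx":0,"ry":0,"rz":0,"fingers":1},{"dx":0,"dy":0,"dz":0,"rx":0,"ry":0,"rz":0,"fingers":1},{"dx":0,"dy":0,"dz":0,"rx":0,"ry":0,"rz":0,"fingers":1},{"dx":0,"dy":0,"dz":0,"rx":0,"ry":0,"rz":0,"fingers":1},{"dx":0,"dy":0,"dz":0,"rx":0,"ry":0,"rz":0,"fingers":1}]'
```

```text
time: 24.65
tcp_pos: [600.3, 166.3, -2.6]
ee_rot: [0.0, 1.0, 0.026, 0.0]
wrist_force: [2.5, -4.5, -0.7]
opening: 15.6
grip_force: 30.2
```

```bash
python3 -m crank '[{"dx":0,"dy":0.015,"dz":0,"rx":0,"ry":0,"rz":0,"fingers":1},{"dx":-0.02,"dy":0.005,"dz":0,"rx":0,"ry":0,"rz":0,"fingers":1},{"dx":-0.02,"dy":0,"dz":0,"rx":0,"ry":0,"rz":0,"fingers":1},{"dx":-0.02,"dy":0,"dz":0,"rx":0,"ry":0,"rz":0,"fingers":1},{"dx":0,"dy":0,"dz":0,"rx":0,"ry":0,"rz":0,"fingers":1},{"dx":0,"dy":0,"dz":0,"rx":0,"ry":0,"rz":0,"fingers":1},{"dx":0,"dy":0,"dz":0,"rx":0,"ry":0,"rz":0,"fingers":1},{"dx":0,"dy":0,"dz":0,"rx":0,"ry":0,"rz":0,"fingers":1}]'
```

```text
time: 25.65
tcp_pos: [596.5, 165.1, -2.7]
ee_rot: [0.0, 1.0, 0.026, -0.0]
wrist_force: [-0.3, -1.6, -0.1]
opening: 15.8
grip_force: 30.0
```

```bash
python3 -m crank '[{"dx":-0.04,"dy":0.005,"dz":0,"rx":0,"ry":0,"rz":0,"fingers":1},{"dx":-0.04,"dy":0,"dz":0,"rx":0,"ry":0,"rz":0,"fingers":1},{"dx":-0.04,"dy":0,"dz":0,"rx":0,"ry":0,"rz":0,"fingers":1},{"dx":-0.04,"dy":0,"dz":0,"rx":0,"ry":0,"rz":0,"fingers":1},{"dx":-0.04,"dy":0,"dz":0,"rx":0,"ry":0,"rz":0,"fingers":1},{"dx":0,"dy":0,"dz":0,"rx":0,"ry":0,"rz":0,"fingers":1},{"dx":0,"dy":0,"dz":0,"rx":0,"ry":0,"rz":0,"fingers":1},{"dx":0,"dy":0,"dz":0,"rx":0,"ry":0,"rz":0,"fingers":1}]'
```

```text
time: 26.65
tcp_pos: [584.4, 164.1, -2.8]
ee_rot: [0.0, 1.0, 0.026, -0.0]
wrist_force: [-1.2, -0.8, -0.9]
opening: 15.8
grip_force: 30.0
```

```bash
python3 -m crank '[{"dx":-0.06,"dy":0,"dz":0,"rx":0,"ry":0,"rz":0,"fingers":1},{"dx":-0.06,"dy":0,"dz":0,"rx":0,"ry":0,"rz":0,"fingers":1},{"dx":-0.06,"dy":0,"dz":0,"rx":0,"ry":0,"rz":0,"fingers":1},{"dx":-0.06,"dy":0,"dz":0,"rx":0,"ry":0,"rz":0,"fingers":1},{"dx":-0.06,"dy":0,"dz":0,"rx":0,"ry":0,"rz":0,"fingers":1},{"dx":-0.03,"dy":0,"dz":0,"rx":0,"ry":0,"rz":0,"fingers":1},{"dx":0,"dy":0,"dz":0,"rx":0,"ry":0,"rz":0,"fingers":1},{"dx":0,"dy":0,"dz":0,"rx":0,"ry":0,"rz":0,"fingers":1}]'
```

```text
time: 27.65
tcp_pos: [564.7, 163.0, -2.8]
ee_rot: [0.0, 1.0, 0.026, -0.0]
wrist_force: [-1.0, -1.8, -1.4]
opening: 15.5
grip_force: 30.0
```

```bash
python3 -m crank '[{"dx":-0.03,"dy":0,"dz":0,"rx":0,"ry":0,"rz":0,"fingers":1},{"dx":-0.03,"dy":0,"dz":0,"rx":0,"ry":0,"rz":0,"fingers":1},{"dx":-0.03,"dy":0,"dz":0,"rx":0,"ry":0,"rz":0,"fingers":1},{"dx":-0.015,"dy":0,"dz":0,"rx":0,"ry":0,"rz":0,"fingers":1},{"dx":-0.01,"dy":0,"dz":0,"rx":0,"ry":0,"rz":0,"fingers":1},{"dx":0,"dy":0,"dz":0,"rx":0,"ry":0,"rz":0,"fingers":1},{"dx":0,"dy":0,"dz":0,"rx":0,"ry":0,"rz":0,"fingers":1},{"dx":0,"dy":0,"dz":0,"rx":0,"ry":0,"rz":0,"fingers":1}]'
```

```text
time: 28.65
tcp_pos: [558.1, 162.7, -2.6]
ee_rot: [-0.0, 1.0, 0.026, 0.0]
wrist_force: [1.6, -3.2, -0.4]
opening: 15.7
grip_force: 30.0
```

```bash
python3 -m crank '[{"dx":-0.01,"dy":0,"dz":0,"rx":0,"ry":0,"rz":0,"fingers":1},{"dx":-0.01,"dy":0,"dz":0,"rx":0,"ry":0,"rz":0,"fingers":1},{"dx":-0.01,"dy":0,"dz":0,"rx":0,"ry":0,"rz":0,"fingers":1},{"dx":0,"dy":0,"dz":0,"rx":0,"ry":0,"rz":0,"fingers":1},{"dx":0,"dy":0,"dz":0,"rx":0,"ry":0,"rz":0,"fingers":1},{"dx":0,"dy":0,"dz":0,"rx":0,"ry":0,"rz":0,"fingers":1},{"dx":0,"dy":0,"dz":0,"rx":0,"ry":0,"rz":0,"fingers":1},{"dx":0,"dy":0,"dz":0,"rx":0,"ry":0,"rz":0,"fingers":1}]'
```

```text
time: 29.65
tcp_pos: [558.2, 162.7, -2.2]
ee_rot: [-0.0, 1.0, 0.026, 0.002]
wrist_force: [9.3, -2.5, -4.0]
opening: 15.7
grip_force: 30.0
```

```bash
python3 -m crank '[{"dx":-0.015,"dy":0,"dz":0,"rx":0,"ry":0,"rz":0,"fingers":1},{"dx":0,"dy":0,"dz":0,"rx":0,"ry":0,"rz":0,"fingers":1},{"dx":0,"dy":0,"dz":0,"rx":0,"ry":0,"rz":0,"fingers":1},{"dx":0,"dy":0,"dz":0,"rx":0,"ry":0,"rz":0,"fingers":1},{"dx":0,"dy":0,"dz":0,"rx":0,"ry":0,"rz":0,"fingers":1},{"dx":0,"dy":0,"dz":0,"rx":0,"ry":0,"rz":0,"fingers":1},{"dx":0,"dy":0,"dz":0,"rx":0,"ry":0,"rz":0,"fingers":1},{"dx":0,"dy":0,"dz":0,"rx":0,"ry":0,"rz":0,"fingers":1}]'
python3 -m crank '[{"dx":0,"dy":0,"dz":0,"rx":0,"ry":0,"rz":0,"fingers":0},{"dx":0,"dy":0,"dz":0,"rx":0,"ry":0,"rz":0,"fingers":0},{"dx":0,"dy":0,"dz":0,"rx":0,"ry":0,"rz":0,"fingers":0},{"dx":0,"dy":0,"dz":0,"rx":0,"ry":0,"rz":0,"fingers":0},{"dx":0,"dy":0,"dz":0,"rx":0,"ry":0,"rz":0,"fingers":0},{"dx":0,"dy":0,"dz":0,"rx":0,"ry":0,"rz":0,"fingers":0},{"dx":0,"dy":0,"dz":0,"rx":0,"ry":0,"rz":0,"fingers":0},{"dx":0,"dy":0,"dz":0,"rx":0,"ry":0,"rz":0,"fingers":0}]'
```

```text
time: 30.65
tcp_pos: [558.3, 162.7, -1.9]
ee_rot: [-0.0, 1.0, 0.026, 0.003]
wrist_force: [12.5, -1.7, -7.6]
opening: 15.8
grip_force: 30.0
time: 31.65
tcp_pos: [555.4, 162.6, -2.6]
ee_rot: [-0.0, 1.0, 0.026, 0.0]
wrist_force: [0.6, -0.4, -0.3]
opening: 84.0
grip_force: 0.0
```

```bash
python3 -m crank '[{"dx":0.05,"dy":0,"dz":0,"rx":0,"ry":0,"rz":0,"fingers":0},{"dx":0,"dy":0,"dz":-0.2,"rx":0,"ry":0,"rz":0,"fingers":0},{"dx":0,"dy":0,"dz":-0.4,"rx":0,"ry":0,"rz":0,"fingers":0},{"dx":0,"dy":0,"dz":-0.4,"rx":0,"ry":0,"rz":0,"fingers":0},{"dx":0.1,"dy":0,"dz":-0.4,"rx":0,"ry":0,"rz":0,"fingers":0},{"dx":0.2,"dy":0,"dz":-0.4,"rx":0,"ry":0,"rz":0,"fingers":0},{"dx":0.3,"dy":0,"dz":-0.3,"rx":0,"ry":0,"rz":0,"fingers":0},{"dx":0.3,"dy":0,"dz":0,"rx":0,"ry":0,"rz":0,"fingers":0}]'
python3 -m crank '[{"dx":0.4,"dy":0,"dz":0,"rx":0,"ry":0,"rz":0,"fingers":0},{"dx":0.4,"dy":0,"dz":0,"rx":0,"ry":0,"rz":0,"fingers":0},{"dx":0.3,"dy":0,"dz":0,"rx":0,"ry":0,"rz":0,"fingers":0},{"dx":0,"dy":0,"dz":0,"rx":0,"ry":0,"rz":0,"fingers":0},{"dx":0,"dy":0,"dz":0,"rx":0,"ry":0,"rz":0,"fingers":0},{"dx":0,"dy":0,"dz":0,"rx":0,"ry":0,"rz":0,"fingers":0},{"dx":0,"dy":0,"dz":0,"rx":0,"ry":0,"rz":0,"fingers":0},{"dx":0,"dy":0,"dz":0,"rx":0,"ry":0,"rz":0,"fingers":0}]'
python3 - <<'E'
from h import *
out=[]
for n in("side","scene"):
    im,d,w=cloud(n);c=im[120:270,210:410] if n=="side" else im[120:270,180:380]
    out.append(cv2.resize(c,(400,300),interpolation=2))
    m=(im.max(2)<50)&(d>0)&(w[...,2]>45)&(w[...,2]<75)&(w[...,0]>500)&(w[...,0]<640)&(w[...,1]>110)&(w[...,1]<220)
    print(n,m.sum(),np.percentile(w[m],[2,98],axis=0).round(1).tolist())
cv2.imwrite("pics/end.png",cv2.convertScaleAbs(np.hstack(out)[...,::-1],alpha=1.5))
E
```

```text
time: 32.65
tcp_pos: [614.0, 165.9, 126.4]
ee_rot: [-0.001, 1.0, 0.026, 0.002]
wrist_force: [0.2, -0.0, 0.2]
opening: 87.5
grip_force: 0.0
time: 33.65
tcp_pos: [678.1, 169.1, 123.6]
ee_rot: [-0.0, 1.0, 0.026, 0.0]
wrist_force: [-0.3, -0.2, -0.8]
opening: 86.8
grip_force: 0.0
side 112 [[534.6, 149.0, 45.4], [597.1, 164.9, 55.9]]
scene 75 [[544.0, 152.9, 45.8], [592.2, 162.0, 55.0]]
```

View pics/end.png

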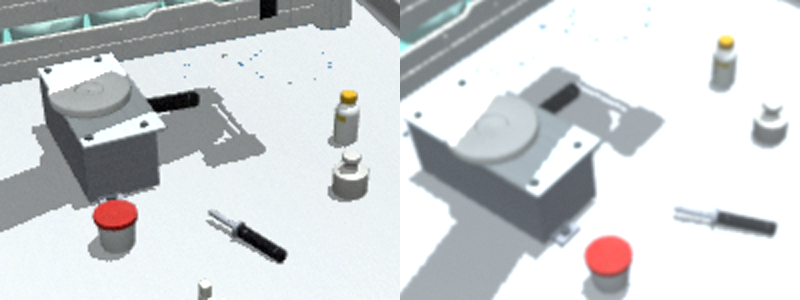

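The final view shows only the handle sticking out of the window, (150–200,100) in the left crop. Its end is at x ≈ 597 mm, against about 599 mm expected when home. The bystanders are where they were.

```bash
python3 -c "
from bench import ticket;print(ticket.sign_off())"
```

```text
the job is handed in; nothing more can be done
None
```

The pin is home in the index hole with its collar against the housing, released, and handed in at about 34 s; the highest wrist reading against the base, read only once per move, was about 15 N, and the first grip closed on air above the handle because the fingertips sit about 35 mm behind the reported TCP, which I corrected.

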